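# Find the throwing-wheel key that was left on and release it

## Task

The studio's main switch is off, and one of the four wheel keys on the bench switch box was left latched down; the screw-on caps stand unevenly, so it has to be found by feel. With the fingertips, tap all four keys lightly, one after another from the robot's left to its right and never so deep that a free key could latch, and press the latched one right down so that it lets go and comes back up. Finish with all four keys up, and leave the mug, jar, bowl and brush where they are.

Things in the scene. Friction and masses are not known exactly. Their poses are not given: they have to be found in the camera images.
- console: Switch box fixed to the bench: grey, white lid, 110 (x) by 268 mm (y), flat lid 66 mm high. Origin: centre of its underside; yaw up to 0.35. Front (-x) faces the robot, y points along the key row to the robot's left. Keys at x 0, y +78, +26, -26, -78 mm, in black 42 mm square bezels 70 mm high; 1 to 4 dots in front number them from the robot's left. Unlit amber lenses, under 80 mm high, behind.
- key1: Leftmost key seen from the robot: green cap 30 by 30 mm, white spot on top. Origin: centre of the cap's top face, moving with it; z up. All four keys are alike push-on push-off keys that move straight down. Caps are screwed on unevenly: a free (up) key's top is 82 mm above the bench give or take 1.5 mm, a latched one stands 2.5 mm lower than it would free, so height alone does not tell.
- key2: Second key from the robot's left, like key1. How a free key (any of the four) feels: it gives at once, from 1 N, and needs about 1 N more for each mm (3 N at 2 mm, 5 N at 4 mm). Tap it less than 4 mm deep; then it springs back up. Pushed down about 5 mm (6 to 7 N) it latches and stays 2.5 mm down when let go.
- key3: Third key from the robot's left, like key1. How the latched key (one of the four) feels: solid, moving less than 0.3 mm up to 3.5 N; then it yields at about 1 N per mm. Its hard stop is 2.9 mm below where it stands, reached at about 7 N: pressed onto that stop (10 to 12 N makes sure of it) and let go, it is released and rises to 2.5 mm above where it stood.
- key4: Rightmost key seen from the robot, like key1. Exactly one of the four keys is latched at the start, and it may be any of them. There is nothing higher than 90 mm within 0.3 m of the keys.
- mug: Loose terracotta mug, 76 mm across, 85 mm high, handle at its +y; origin at the centre of its foot. It stands beyond the right end of the switch box. Leave it alone.
- glaze_jar: Loose blue lidded glaze jar, 60 mm across, 85 mm high; origin at the centre of its foot. It stands beyond the left end of the switch box. Leave it alone.
- bowl: Loose white bowl, 104 mm across, 45 mm high; origin at the centre of its foot. It stands behind the switch box. Leave it alone.
- brush: Loose wooden brush, 200 mm long and 20 mm high, lying in front of the switch box; its x axis lies along it. Leave it alone.

How it is judged:
On the way, in this order (a step that is already met when the one before it is completed fails the run):
1. the first key from the robot's left is tapped with the fingers (contact force between the fingers and key1 above 0.4 N), for 0.02 s.
2. the second key from the robot's left is tapped with the fingers (contact force between the fingers and key2 above 0.4 N), for 0.02 s.
3. the third key from the robot's left is tapped with the fingers (contact force between the fingers and key3 above 0.4 N), for 0.02 s.
4. the fourth key from the robot's left is tapped with the fingers (contact force between the fingers and key4 above 0.4 N), for 0.02 s.
At the end, for the whole second after the job is handed in: Exactly one key, the one that was latched, has risen and stands at least 1.8 mm from where it started (2.5 mm when free); the three others are within 1 mm of where they started; all keys are still; mug, jar, bowl and brush are within 15 mm of where they started (((distance of key1 from where it was at the start of the episode above 0.0018 m and distance of each of key2, key3, key4 from where it was at the start of the episode below 0.001 m) or (distance of key2 from where it was at the start of the episode above 0.0018 m and distance of each of key1, key3, key4 from where it was at the start of the episode below 0.001 m) or (distance of key3 from where it was at the start of the episode above 0.0018 m and distance of each of key1, key2, key4 from where it was at the start of the episode below 0.001 m) or (distance of key4 from where it was at the start of the episode above 0.0018 m and distance of each of key1, key2, key3 from where it was at the start of the episode below 0.001 m)) and linear speed of each of key1, key2, key3, key4 below 0.005 m/s and distance of each of mug, glaze_jar, bowl, brush from where it was at the start of the episode below 0.015 m); the robot touches nothing.
It fails at once if a free key is pushed down so far (over 4 mm) that it is about to latch (distance of any of key1, key2, key3, key4 from where it was at the start of the episode above 0.004 m).
It fails at once if the mug, jar, bowl or brush is moved or lifted by more than 15 mm (distance of any of mug, glaze_jar, bowl, brush from where it was at the start of the episode above 0.015 m).
It also fails if it takes over 51 s, if anything falls off the work surface, if the arm or the gripper's body presses on something with over 40 N, if the wrist force passes 120 N, or if a joint passes its speed limit or range.

## Robot

A 6-joint arm with a two-finger parallel gripper is mounted at the origin on the work surface. World frame = base frame: x ahead of the robot, y to its left, z up, the work surface at z = 0. Lengths are in m, angles in rad, forces in N, time in s.
With the tool pointing down it reaches from about 0.3 to 0.775 m from the base axis. Payload 14.6 kg.
Tool frame: the origin (TCP) lies at the centre of the arm's flange, where the gripper is bolted on; the fingertips stand 199 mm ahead of it and the grasp point (between the pads) lies 180 mm ahead of it; z points along the fingers, y is the line along which they close (so a half turn about z gives the same grasp; the last joint's range is limited). The gripper opens to 94 mm and grips with 3 to 60 N. Pads are 16 mm wide; open, the fingers measure 119 mm over their backs; the gripper's body (75 mm by 177 mm) begins 78 mm behind the grasp point.
Start: joints at [-1.33, 0.3, 1.521, -0, 1.321, -0.067], TCP at [0.167, -0.524, 0.405] pointing down, gripper open.
Joint ranges: [-3.03, 3.03], [-0.79, 2.21], [0.23, 2.52], [-1.04, 4.18], [0, 3.07], [-2.55, 2.55]. Speed limits (rad/s): [2.22, 2.22, 2.57, 3.14, 3.14, 3.14].

## Interface

Orientations are given as [roll, pitch, yaw] about the fixed x, y, z axes, in that order (R = Rz(yaw) Ry(pitch) Rx(roll)).
In Python, from station import ctrl gives the robot as it stands. The module is installed in compiled form; this text tells all that it offers.
- The arm moves only by the tool servo_tool, never from a script. Its argument "motion" is a list of rows, each a list of 5 numbers: the closure, from 0 (fully open) to 1 (shut), then the shift along the world's x, y, z in cm, then the turn about the world's z in degrees. A call has 1 to 20 rows; each row is the pose to reach, as a shift and turn from the pose commanded when the call began; what a row does not reach only later rows make up. A row lasts 1/8 s, in which the tool goes at most 62.5 mm and 10.7 degrees, less where a joint would pass 70% of its speed; a pose out of reach is approached as far as the arm can. A call with a gripper value outside its range is refused whole. The fingers move at their own pace and stop on an object; "squeeze" is the grip in N (left out, the last holds). Time passes only in rows, so rows that repeat a pose let the fingers close. It gives the time, the measured TCP pose, the force, the opening and the grip force at its end, in the units of the state.
- ctrl.get_obs(): the state, without advancing time (a new reading comes with each control period).
- ctrl.camera(name): name is "scene" or "top" or "wrist"; returns a dict with "image" (420x560x3 uint8, red, green, blue), "fx", "fy", "cx", "cy" (pixels), "dist" ([k1, k2, p1, p2, k3] as OpenCV has them; the pictures are not rectified), "camera_from_world" (4x4, takes a point from world to camera coordinates); the wrist camera has in their place "hand_eye" (4x4, takes a point from camera to tool coordinates, whose origin is the TCP and whose axes are the flange's). Camera axes: x right, y up, looking along -z (the intrinsics and any distortion apply to the point x, -y, -z); pixel columns grow to the right and rows downward; lengths in m; the calibration is good to about 2 mm. A picture is of the moment at which its call begins: read the wrist's pose just before it. There is no depth.
- ctrl.hand_in(): hands the job in; it is judged then, once.
The state is a dict: "time_s": time; "qpos": joint angles; "joint_vel": joint speeds; "tau": joint torques, N m; "ee_pos": TCP position; "eef_rot": TCP orientation; "force": force on the tool from outside, world axes, zero at the start; "moment": the same for the moment, N m; "grip_width": finger opening in m; "grip_force": force on a finger pad.
Only numpy, scipy, OpenCV 4.12 (cv2) and the standard library are available. Lean on these libraries where they do the work, as an engineer would, in place of code of your own. Each camera call takes 0.05 s, during which the arm holds its last target. There are 200 camera calls.

## Working session

There is one attempt and no reset: what is moved stays moved. The work goes in short steps, Python scripts to look and compute and a tool call to move; the robot and the scene stay as the last step left them, time stands still between calls to the robot, and variables do not carry over. Pictures are saved under pics/ and viewed, at most 10 in all, crops included, and the job is handed in when it is done.

Besides the shell and the picture viewer there is one more tool, called after "Emit:" in YAML: its name, and indented under it one key for each argument. servo_tool: Moves the arm, as the interface text tells. Its arguments: {"type":"object","properties":{"motion":{"type":"array","items":{"type":"array","items":{"type":"number"}}},"squeeze":{"type":"number"}},"required":["motion"]}

```bash
mkdir -p pics; python3 - <<'E'
from station import ctrl
import cv2, pickle, numpy as np
o=ctrl.get_obs(); print(o)
d={n:ctrl.camera(n) for n in("scene","top")}
pickle.dump(d,open("c.pkl","wb"))
for n in d: print(n,d[n]["fx"],d[n]["dist"],np.round(d[n]["camera_from_world"],3).tolist())
cv2.imwrite("pics/a.png",cv2.resize(np.hstack([d["scene"]["image"],d["top"]["image"]])[:,:,::-1],(800,300)))
cv2.imwrite("pics/top.png",d["top"]["image"][:,:,::-1])
E
```

```text
{'time_s': 0.0, 'qpos': array([-1.32958149e+00,  3.00483288e-01,  1.52154895e+00, -1.57452686e-05,
        1.32067696e+00, -6.65996969e-02]), 'joint_vel': array([ 0.0012972 , -0.00025049, -0.00195164, -0.00029752,  0.00088711,
       -0.00066182]), 'tau': array([ 3.29821614e-04, -5.31805229e+01, -3.52730477e+01,  7.07738986e-02,
        2.43594573e-02, -9.89643763e-05]), 'ee_pos': array([ 0.16662825, -0.52412886,  0.40409311]), 'eef_rot': array([-3.14047757e+00, -5.90892189e-05,  3.07818406e-01]), 'force': array([-0.25302994, -0.46209202,  0.65480037]), 'moment': array([ 0.0128968 , -0.05621193, -0.01047796]), 'grip_force': 0.0, 'grip_width': 0.09428822142158534}
scene 484.92873772056936 [-0.02117261  0.          0.          0.          0.        ] [[0.424, 0.905, 0.016, -0.298], [-0.527, 0.232, 0.818, 0.248], [0.737, -0.355, 0.575, -1.648], [0.0, 0.0, 0.0, 1.0]]
top 472.9340139687083 [-0.11816166  0.          0.          0.          0.        ] [[0.008, -1.0, 0.015, 0.019], [0.986, 0.011, 0.165, -0.625], [-0.165, 0.013, 0.986, -0.925], [0.0, 0.0, 0.0, 1.0]]
```

View pics/top.png

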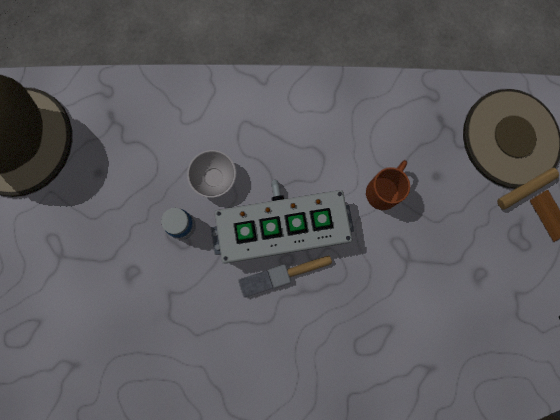

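The top view shows the console with keys at about (245,231), (270,227), (296,223) and (322,219). The jar is at (178,222), the mug at (388,188), the bowl at (212,175), and the brush lies in front at (290,273).

```bash
python3 - <<'E'
import pickle,cv2,numpy as np
d=pickle.load(open("c.pkl","rb"))
for n in d:
    c=d[n]; im=c["image"]; h=cv2.cvtColor(im,cv2.COLOR_RGB2HSV)
    m=cv2.inRange(h,(45,120,40),(85,255,255))
    m=cv2.morphologyEx(m,cv2.MORPH_CLOSE,np.ones((3,3)))
    K=np.array([[c["fx"],0,c["cx"]],[0,c["fy"],c["cy"]],[0,0,1]]);T=c["camera_from_world"]
    P=[]
    for k in cv2.findContours(m,cv2.RETR_EXTERNAL,cv2.CHAIN_APPROX_NONE)[0]:
        if cv2.contourArea(k)<60: continue
        uv=np.array(cv2.minAreaRect(k)[0])
        x,y=cv2.undistortPoints(uv.reshape(1,1,2).astype(float),K,np.array(c["dist"])).ravel()
        r=T[:3,:3].T@np.array([x,-y,-1]); o=-T[:3,:3].T@T[:3,3]
        p=o+r*(.08-o[2])/r[2]; P.append(p); print(n,uv.round(1),cv2.contourArea(k),p.round(4))
    P=np.array(sorted(P,key=lambda p:-p[1])); 
    if len(P)==4:
        v=P[0]-P[3]; print("len",np.linalg.norm(v),"yaw",np.degrees(np.arctan2(-v[0],v[1])),P.mean(0)); print((np.diff(P,axis=0)*1000).round(1))
E
```

```text
scene [244.8 219.6] 87.0 [ 0.6026 -0.0656  0.08  ]
scene [263.6 212.2] 127.0 [ 0.5925 -0.0138  0.08  ]
scene [281.4 205.7] 110.0 [0.5849 0.0366 0.08  ]
scene [298.4 198.8] 118.5 [0.5743 0.0881 0.08  ]
len 0.1563288235157574 yaw 10.431803946421486 [0.58855449 0.01134493 0.08      ]
[[ 10.6 -51.6   0. ]
 [  7.6 -50.3   0. ]
 [ 10.1 -51.8   0. ]]
top [244.3 230.9] 190.5 [0.5723 0.0891 0.08  ]
top [270.2 226.7] 188.5 [0.5811 0.0377 0.08  ]
top [295.9 222.4] 188.5 [ 0.5904 -0.0135  0.08  ]
top [321.3 218.3] 188.5 [ 0.5992 -0.0644  0.08  ]
len 0.15584045397142052 yaw 9.937257364407087 [0.58575743 0.01224021 0.08      ]
[[  8.9 -51.4   0. ]
 [  9.3 -51.2  -0. ]
 [  8.7 -50.9   0. ]]
```

Emit:
servo_tool:
  motion:
    - [1,3,4.5,0,-1]
    - [1,6,9,0,-2]
    - [1,9,13.5,0,-3]
    - [1,12,18,0,-4]
    - [1,15,22.5,0,-5]
    - [1,18,27,0,-6]
    - [1,21,31.5,0,-7]
    - [1,24,36,0,-7.5]
    - [1,27,40.5,0,-7.5]
    - [1,30,45,-1,-7.5]
    - [1,33,49.5,-2,-7.5]
    - [1,36,54,-3,-7.5]
    - [1,38.5,58,-5,-7.5]
    - [1,40,60.3,-7,-7.5]
    - [1,40.6,61.3,-8.5,-7.5]
    - [1,40.6,61.3,-9.5,-7.5]
    - [1,40.6,61.3,-9.5,-7.5]
    - [1,40.6,61.3,-9.5,-7.5]
  squeeze: 20

```text
time_s: 2.35
ee_pos: [0.5726, 0.0881, 0.3105]
eef_rot: [3.141, -0.001, 0.176]
force: [0.5, 0.1, 0.2]
grip_width: 0.0006
grip_force: 0.0
```

```bash
python3 - <<'E'
from station import ctrl
import cv2,numpy as np
f=[]
for i in range(1):
    o=ctrl.get_obs(); print(o["ee_pos"],o["force"],o["eef_rot"])
w=ctrl.camera("wrist"); cv2.imwrite("pics/w.png",w["image"][:,:,::-1])
o=ctrl.get_obs(); print(o["ee_pos"],o["force"])
K=np.array([[w["fx"],0,w["cx"]],[0,w["fy"],w["cy"]],[0,0,1]])
H=np.array(w["hand_eye"]);p=np.linalg.inv(H)@[0,0,.199,1]
print(cv2.projectPoints(np.array([[p[0],-p[1],-p[2]]]),np.zeros(3),np.zeros(3),K,np.array(w["dist"]))[0])
E
```

```text
[0.572551   0.08806969 0.31050738] [0.52484899 0.14547986 0.21869458] [ 3.14145063e+00 -1.15061231e-03  1.75888796e-01]
[0.57257417 0.08820797 0.31057915] [-0.35079454  0.46475962  1.30950829]
[[[282.50247607 251.21849888]]]
```

View pics/w.png

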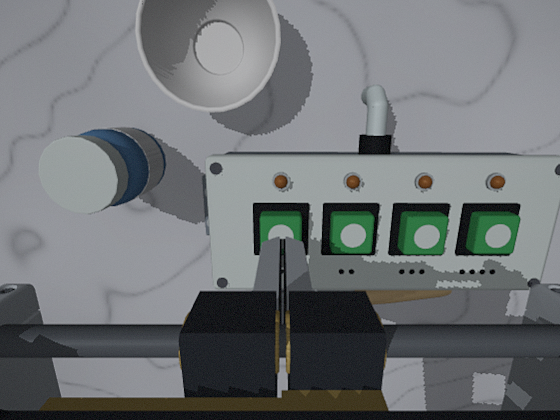

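The wrist view shows the closed fingertips over key 1 at about (282,245), sideways centred on the cap. I'll descend gradually.

Emit:
servo_tool:
  motion:
    - [1,0.05,0,-1.5,0]
    - [1,0.05,0,-2.4,0]
    - [1,0.05,0,-2.7,0]
    - [1,0.05,0,-2.7,0]
    - [1,0.05,0,-2.7,0]

```text
time_s: 3.02
ee_pos: [0.5732, 0.0889, 0.2829]
eef_rot: [3.142, -0.001, 0.177]
force: [-0.7, 0.1, 0.3]
grip_width: 0.0004
grip_force: 0.0
```

Emit:
servo_tool:
  motion:
    - [1,0,0,-0.1,0]
    - [1,0,0,-0.1,0]
    - [1,0,0,-0.1,0]

```text
time_s: 3.4
ee_pos: [0.5732, 0.0889, 0.2818]
eef_rot: [3.142, -0.001, 0.177]
force: [0.9, 0.3, 1.9]
grip_width: 0.0006
grip_force: 0.7
```

Emit:
servo_tool:
  motion:
    - [1,0,0,-0.1,0]
    - [1,0,0,-0.1,0]
    - [1,0,0,-0.1,0]

```text
time_s: 3.78
ee_pos: [0.5732, 0.0889, 0.2808]
eef_rot: [3.142, -0.0, 0.177]
force: [0.9, 0.5, 1.3]
grip_width: 0.0003
grip_force: 1.3
```

Emit:
servo_tool:
  motion:
    - [1,0,0,-0.05,0]
    - [1,0,0,-0.05,0]

```text
time_s: 4.03
ee_pos: [0.5732, 0.0888, 0.2802]
eef_rot: [3.142, -0.0, 0.177]
force: [2.2, 1.2, 3.5]
grip_width: 0.0003
grip_force: 1.5
```

```bash
cat > f.py <<'E'
from station import ctrl
import numpy as np
r=[]
for i in range(8):
    ctrl.camera("wrist"); o=ctrl.get_obs(); r.append([*o["ee_pos"],*o["force"],o["time_s"]])
r=np.array(r); print(r.mean(0).round(4), "sd",r[:,5].std().round(2))
E
python3 f.py
```

```text
[0.5732 0.0889 0.2802 1.8756 0.443  2.9251 4.25  ] sd 0.44
```

Key 1 gave about 1.6 mm while staying below 3 N, so it's free. On to key 2.

Emit:
servo_tool:
  motion:
    - [1,0,0,1.2,0]
    - [1,0,0,1.8,0]
    - [1,0.45,-2.5,1.8,0]
    - [1,0.9,-5.1,1.8,0]
    - [1,0.9,-5.1,1.0,0]
    - [1,0.9,-5.1,0.4,0]
    - [1,0.9,-5.1,0.3,0]
    - [1,0.9,-5.1,0.3,0]

```text
time_s: 5.42
ee_pos: [0.5821, 0.0384, 0.2831]
eef_rot: [-3.142, 0.0, 0.178]
force: [0.4, -0.3, 0.1]
grip_width: 0.0003
grip_force: 0.0
```

Emit:
servo_tool:
  motion:
    - [1,0,0,-0.1,0]
    - [1,0,0,-0.1,0]
    - [1,0,0,-0.1,0]

```text
time_s: 5.8
ee_pos: [0.5821, 0.0379, 0.2822]
eef_rot: [3.142, -0.0, 0.177]
force: [0.3, -0.0, 0.7]
grip_width: 0.0004
grip_force: 0.0
```

Emit:
servo_tool:
  motion:
    - [1,0,0,-0.1,0]
    - [1,0,0,-0.1,0]
    - [1,0,0,-0.1,0]

```text
time_s: 6.18
ee_pos: [0.5821, 0.0379, 0.2812]
eef_rot: [-3.142, -0.0, 0.177]
force: [0.5, -0.6, -0.2]
grip_width: 0.0007
grip_force: 0.0
```

```bash
python3 f.py
```

```text
[ 0.5821  0.0379  0.2812 -0.1477 -0.0332 -0.0218  6.4   ] sd 0.43
```

No contact yet.

Emit:
servo_tool:
  motion:
    - [1,0,0,-0.1,0]
    - [1,0,0,-0.1,0]
    - [1,0,0,-0.1,0]

```text
time_s: 6.95
ee_pos: [0.5821, 0.0379, 0.2801]
eef_rot: [-3.142, 0.0, 0.177]
force: [-0.2, 0.2, -0.1]
grip_width: 0.0006
grip_force: 0.0
```

```bash
python3 f.py
```

```text
[ 0.5821  0.0379  0.2801  0.0226  0.2531 -0.0727  7.175 ] sd 0.51
```

Emit:
servo_tool:
  motion:
    - [1,0,0,-0.1,0]
    - [1,0,0,-0.1,0]
    - [1,0,0,-0.1,0]

```text
time_s: 7.72
ee_pos: [0.5821, 0.0379, 0.2792]
eef_rot: [3.142, -0.0, 0.177]
force: [-0.3, -0.1, 1.2]
grip_width: 0.0005
grip_force: 0.9
```

```bash
python3 f.py
```

```text
[ 0.5821  0.0379  0.2792 -0.2333  0.1434  2.0909  7.95  ] sd 0.57
```

Emit:
servo_tool:
  motion:
    - [1,0,0,-0.1,0]
    - [1,0,0,-0.1,0]
    - [1,0,0,-0.1,0]

```text
time_s: 8.5
ee_pos: [0.5821, 0.0378, 0.2782]
eef_rot: [-3.142, -0.0, 0.177]
force: [0.6, -0.4, 2.6]
grip_width: 0.0004
grip_force: 1.4
```

```bash
python3 f.py
```

```text
[0.5821 0.0379 0.2782 0.1349 0.1525 3.0112 8.725 ] sd 0.44
```

Key 2 went from 2.1 to 3.0 N over 1 mm, so it's free. Key 3 next.

Emit:
servo_tool:
  motion:
    - [1,0,0,1.2,0]
    - [1,0,0,2.0,0]
    - [1,0.45,-2.5,2.0,0]
    - [1,0.9,-5.1,2.0,0]
    - [1,0.9,-5.1,1.2,0]
    - [1,0.9,-5.1,0.6,0]
    - [1,0.9,-5.1,0.4,0]
    - [1,0.9,-5.1,0.4,0]

```text
time_s: 9.9
ee_pos: [0.5911, -0.0126, 0.2821]
eef_rot: [-3.141, 0.0, 0.178]
force: [0.0, -1.7, -0.5]
grip_width: 0.0005
grip_force: 0.0
```

Emit:
servo_tool:
  motion:
    - [1,0,0,-0.1,0]
    - [1,0,0,-0.1,0]
    - [1,0,0,-0.1,0]

```text
time_s: 10.28
ee_pos: [0.5912, -0.0131, 0.2813]
eef_rot: [-3.142, -0.0, 0.177]
force: [-0.3, -0.2, 2.1]
grip_width: 0.0003
grip_force: 0.9
```

```bash
python3 f.py
```

```text
[ 0.5912 -0.0131  0.2812  0.386   1.1191  2.1271 10.5   ] sd 0.25
```

Emit:
servo_tool:
  motion:
    - [1,0,0,-0.1,0]
    - [1,0,0,-0.1,0]
    - [1,0,0,-0.1,0]

```text
time_s: 11.05
ee_pos: [0.5911, -0.0131, 0.2802]
eef_rot: [3.142, -0.0, 0.177]
force: [0.2, 1.6, 1.9]
grip_width: 0.0006
grip_force: 1.4
```

```bash
python3 f.py
```

```text
[ 0.5911 -0.0131  0.2802  0.5212  1.2881  3.0372 11.275 ] sd 0.51
```

Key 3 also rose about 0.9 N over 1 mm, so it's free. Key 4 next.

Emit:
servo_tool:
  motion:
    - [1,0,0,1.2,0]
    - [1,0,0,1.8,0]
    - [1,0.45,-2.5,1.8,0]
    - [1,0.95,-5.15,1.8,0]
    - [1,0.95,-5.15,1.0,0]
    - [1,0.95,-5.15,0.4,0]
    - [1,0.95,-5.15,0.2,0]
    - [1,0.95,-5.15,0.2,0]
    - [1,0.95,-5.15,0.2,0]

```text
time_s: 12.58
ee_pos: [0.6007, -0.0643, 0.2824]
eef_rot: [3.142, -0.0, 0.177]
force: [0.3, 0.4, -0.2]
grip_width: 0.0004
grip_force: 0.0
```

Emit:
servo_tool:
  motion:
    - [1,0,0,-0.1,0]
    - [1,0,0,-0.1,0]
    - [1,0,0,-0.1,0]

```text
time_s: 12.95
ee_pos: [0.6006, -0.0647, 0.2812]
eef_rot: [3.142, -0.0, 0.177]
force: [0.1, 0.1, 0.2]
grip_width: 0.0002
grip_force: 0.0
```

```bash
python3 f.py
```

```text
[ 0.6006 -0.0647  0.2812  0.0612 -0.1871 -0.1433 13.175 ] sd 0.88
```

Emit:
servo_tool:
  motion:
    - [1,0,0,-0.1,0]
    - [1,0,0,-0.1,0]
    - [1,0,0,-0.1,0]

```text
time_s: 13.72
ee_pos: [0.6006, -0.0646, 0.2802]
eef_rot: [3.142, -0.0, 0.177]
force: [0.9, 0.9, 1.5]
grip_width: -0.0
grip_force: 0.9
```

```bash
python3 f.py
```

```text
[ 0.6006 -0.0646  0.2802 -0.3156 -0.2048  2.3079 13.95  ] sd 0.65
```

Emit:
servo_tool:
  motion:
    - [1,0,0,-0.1,0]
    - [1,0,0,-0.1,0]
    - [1,0,0,-0.1,0]

```text
time_s: 14.5
ee_pos: [0.6007, -0.0647, 0.2793]
eef_rot: [3.142, -0.0, 0.177]
force: [-1.1, -0.8, 4.6]
grip_width: 0.0004
grip_force: 2.2
```

```bash
python3 f.py
```

```text
[ 0.6006 -0.0646  0.2792  0.0617  0.1387  4.4279 14.725 ] sd 0.38
```

Force on key 4 was about 0 at z .2812, 2.3 N at .2802 and 4.4 N at .2792. That's too stiff for a free key (at most 3 N there), so key 4 is latched. I'll press it onto its stop.

Emit:
servo_tool:
  motion:
    - [1,0,0,-0.1,0]
    - [1,0,0,-0.15,0]
    - [1,0,0,-0.2,0]
    - [1,0,0,-0.2,0]
    - [1,0,0,-0.2,0]

```text
time_s: 15.52
ee_pos: [0.6007, -0.0646, 0.2774]
eef_rot: [3.141, -0.0, 0.177]
force: [-0.8, 0.0, 6.3]
grip_width: 0.0003
grip_force: 3.4
```

```bash
python3 f.py
```

```text
[ 6.007e-01 -6.460e-02  2.774e-01 -5.965e-01 -1.000e-03  6.898e+00
  1.575e+01] sd 0.42
```

Emit:
servo_tool:
  motion:
    - [1,0,0,-0.05,0]
    - [1,0,0,-0.05,0]
    - [1,0,0,-0.05,0]

```text
time_s: 16.3
ee_pos: [0.6007, -0.0646, 0.2772]
eef_rot: [3.141, -0.001, 0.177]
force: [-1.2, -0.7, 9.1]
grip_width: 0.0005
grip_force: 4.4
```

```bash
python3 f.py
```

```text
[ 0.6007 -0.0647  0.2772 -1.6913  0.0502  9.1799 16.525 ] sd 0.39
```

On the stop now. A bit more, then lift and check that the key has risen.

Emit:
servo_tool:
  motion:
    - [1,0,0,-0.05,0]
    - [1,0,0,-0.05,0]
    - [1,0,0,-0.05,0]

```text
time_s: 17.08
ee_pos: [0.6007, -0.0647, 0.2771]
eef_rot: [3.141, -0.001, 0.177]
force: [-2.4, 0.2, 12.3]
grip_width: 0.0006
grip_force: 6.3
```

```bash
python3 f.py
```

```text
[ 0.6007 -0.0646  0.2771 -2.79    0.2309 12.8609 17.3   ] sd 0.23
```

Emit:
servo_tool:
  motion:
    - [1,0,0,0.2,0]
    - [1,0,0,0.8,0]
    - [1,0,0,1.5,0]
    - [1,0,0,1.2,0]
    - [1,0,0,0.7,0]
    - [1,0,0,0.5,0]
    - [1,0,0,0.5,0]
    - [1,0,0,0.5,0]

```text
time_s: 18.48
ee_pos: [0.6006, -0.0646, 0.2811]
eef_rot: [-3.142, 0.0, 0.177]
force: [-0.5, -0.5, 2.4]
grip_width: 0.0005
grip_force: 1.0
```

```bash
python3 f.py
```

```text
[ 0.6006 -0.0646  0.2812 -0.8013  0.1377  2.2937 18.7   ] sd 0.4
```

At z .2812, where key 4 gave no force before, it now pushes back with 2.3 N, so it has risen. I'll retract and hand in.

Emit:
servo_tool:
  motion:
    - [1,0,0,1,0]
    - [1,0,0,3,0]
    - [1,0,0,6,0]
    - [1,0,0,8,0]
    - [1,0,0,8,0]
    - [1,0,0,8,0]
    - [1,0,0,8,0]

```text
time_s: 19.75
ee_pos: [0.6006, -0.0646, 0.3601]
eef_rot: [-3.141, 0.002, 0.177]
force: [1.0, 0.6, 0.4]
grip_width: 0.0004
grip_force: 0.0
```

```bash
python3 -c "
from station import ctrl
print(ctrl.hand_in())"
```

```text
the job is handed in; nothing more can be done
None
```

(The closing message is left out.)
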